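# Clip a vial rack onto the lab shaker

### The arm

A 6-joint arm with a two-finger parallel gripper is mounted at the origin on the work surface. World frame = base frame: x ahead of the robot, y to its left, z up, the work surface at z = 0. Lengths are in mm, angles in degrees, forces in N, time in s.
With the tool pointing down it reaches from about 350 to 850 mm from the base axis. Payload 8.1 kg.
Tool frame: the origin (TCP) lies at the centre of the arm's flange, where the gripper is bolted on; the fingertips stand 173 mm ahead of it and the grasp point (between the pads) lies 155 mm ahead of it; z points along the fingers, y is the line along which they close (so a half turn about z gives the same grasp; the last joint's range is limited). The gripper opens to 85 mm and grips with 20 to 120 N. Pads are 22 mm wide; open, the fingers measure 114 mm over their backs; the gripper's body (76 mm by 85 mm) begins 54 mm behind the grasp point. The pads swing forward as they close: fully open they stand 13 mm farther back than shut.
Start: joints at [70.68, 7.471, 85.268, -0, 87.261, -4.893], TCP at [149.467, 581.091, 404.692] pointing down, gripper open.
Joint ranges: [-169.43, 169.43], [-51.17, 129.36], [1.28, 143.12], [-76.62, 256.62], [0, 156.53], [-152.29, 152.29]. Speed limits (degrees/s): [136.94, 136.94, 159.86, 180, 180, 180].

### API

Orientations are given as [roll, pitch, yaw] about the fixed x, y, z axes, in that order (R = Rz(yaw) Ry(pitch) Rx(roll)).
In Python, from bench import * gives the robot as it stands.
- The arm moves only by the shell command python3 -m jog 'ROWS' [FORCE]. ROWS is text: rows parted by semicolons, each of 7 numbers parted by spaces: the shift along the tool's x, y, z scaled (see below), then the turn, a rotation vector about the tool's x, y, z scaled (see below), then the closure, from -1 (fully open) to 1 (shut). In form: tx ty tz wx wy wz hand; .... A call has 1 to 5 rows; each row shifts and turns the commanded pose from where the row before left it, along the tool's axes as they then stand; what a row does not reach is not made up. The controller multiplies each number of a shift by 0.1 m and each number of a turn by 60 degrees. A row lasts 1/8 s, in which the tool goes at most 62.5 mm and 10.7 degrees, less where a joint would pass 70% of its speed; a pose out of reach is approached as far as the arm can. A call with a number of a shift or a turn outside -1 to 1 is refused whole. A call with a gripper value outside its range is refused whole. The fingers move at their own pace and stop on an object; FORCE is the grip in N (left out, the last holds). Time passes only in rows, so rows that do not move let the fingers close. It gives the time, the measured TCP pose, the force, the opening and the grip force at its end, in the units of the state.
- sense(): the state, without advancing time (a new reading comes with each control period).
- snapshot(name): name is "scene" or "top" or "wrist"; returns a dict with "img" (480x640x3 uint8, red, green, blue), "fx", "fy", "cx", "cy" (pixels), "extrinsics" (4x4, takes a point from camera to world coordinates). Camera axes: x right, y down, z forward; pixel columns grow to the right and rows downward; lengths in mm; the calibration is good to about 2 mm. The wrist camera is an equidistant fisheye: a pixel r from the principal point sees the ray r / f radians off the axis. A picture is of the moment at which its call begins. There is no depth.
- hand_in(): hands the job in; it is judged then, once.
The state is a dict: "time": time; "joint_pos": joint angles; "qd": joint speeds; "joint_efforts": joint torques, N m; "tool_pos": TCP position; "tcp_rot": TCP orientation; "ft_force": force on the tool from outside, world axes, zero at the start; "wrist_torque": the same for the moment, N m; "finger_gap": finger opening in mm; "grip_force": force on a finger pad.
Only numpy, scipy, OpenCV 4.12 (cv2) and the standard library are available. Lean on these libraries where they do the work, as an engineer would, in place of code of your own. Each camera call takes 0.05 s, during which the arm holds its last target. There are 200 camera calls.

### The job

Load the rack of orange-capped vials onto the shaker: hook one end of its foot plate under the blue retaining lip, then swing the other end down until the rack lies flat in the pocket, and let go. Leave the blue-capped and black-capped racks where they are.

Things in the scene. Friction and masses are not known exactly. Their poses are not given: they have to be found in the camera images.
- orange_grip (a point): Middle of the grey handle bar (88 along x, 12 wide, 20 mm high) of the rack with ORANGE caps: loose, upright on the bench, about 0.2 kg. Foot: white plate 150 (x) x 80 (y) x 6 mm, centred below; its underside is 75 mm under this point. Vials, tops 48 mm above the underside, in two rows at |y| = 13..35, |x| < 46; plate bare beyond. x along the rack, z up; either end may go under the lip.
- pocket (a point): Centre of the pocket floor on the white shaker (fixed; floor level, 80 mm above bench). x runs from lip to stop, away from the robot; z up. mm: blue end wall at x = -81, its lip reaches in to x = -63, underside 18, top 23 above floor, 120 wide. Dark stop, x = 81..89, 22 high. Side guides |y| = 47..55, |x| < 30, 12 high. Will not go in flat. Seated: plate flat on floor, handle 75 above.
- blue_grip (a point): Middle of the handle bar of a rack of the same kind, sizes and axes, with BLUE caps: a bystander, to be left alone. On all the racks the bar stands on two posts, 8 (x) x 12 (y) mm, at x = +-40 mm.
- black_grip (a point): Middle of the handle bar of a rack of the same kind, sizes and axes, with BLACK caps: a bystander, to be left alone.
Things that resemble listed ones, but are neither listed nor needed, are in the scene too. What is shaped like the part that bears orange_grip but red is not meant.

How it is judged:
By the outcome, as a careful person would: the job done as asked, in the order asked, and still so for the second after the job is handed in, with the robot touching nothing.
It also fails if it takes over 40 s, if anything falls off the work surface, if the arm or the gripper's body presses on something with over 40 N, if the wrist force passes 120 N, or if a joint passes its speed limit or range.

## Working session

There is one attempt and no reset: what is moved stays moved. The work goes in short steps, Python scripts to look and compute and a shell command to move; the robot and the scene stay as the last step left them, time stands still between calls to the robot, and variables do not carry over. Pictures are saved under pics/ and viewed, at most 10 in all, crops included, and the job is handed in when it is done.

```bash
ls; mkdir -p pics
python3 - <<'E'
from bench import *
import cv2, numpy as np
for n in ("scene","top"):
    s=snapshot(n); cv2.imwrite(f"pics/{n}0.png",s["img"][:,:,::-1])
    print(n,s["fx"],s["fy"],s["cx"],s["cy"]); print(np.round(s["extrinsics"],3).tolist())
print(sense())
E
```

```text
pics
scene 446.77014668011793 446.77014668011793 311.71969760131645 236.91193045556577
[[-0.764, 0.491, -0.419, 868.933], [0.645, 0.595, -0.479, 379.113], [0.014, -0.637, -0.771, 862.662], [0.0, 0.0, 0.0, 1.0]]
top 588.4669787742038 588.4669787742038 321.72249432538155 235.9182089741018
[[-0.025, -0.999, 0.047, 383.555], [-1.0, 0.026, 0.009, -122.451], [-0.01, -0.047, -0.999, 1407.439], [0.0, 0.0, 0.0, 1.0]]
{'time': 0.1, 'joint_pos': array([ 7.06797422e+01,  7.51185080e+00,  8.53234140e+01, -9.74444771e-04,
        8.72609780e+01, -4.89355169e+00]), 'qd': array([-0.03274128,  0.06597237, -0.13743341,  0.04981723, -0.10289308,
       -0.06352737]), 'joint_efforts': array([ 2.78691732e-04, -5.70949030e+01, -5.01942623e+01, -2.27112687e-04,
        8.15882406e-03, -1.25097245e-05]), 'tool_pos': array([149.40355397, 580.89049268, 403.73434039]), 'tcp_rot': array([-1.79904025e+02, -7.24026626e-03,  1.65573335e+02]), 'ft_force': array([-0.49627679, -0.23598472, -0.50459337]), 'wrist_torque': array([-0.00881503,  0.00651108,  0.00024743]), 'grip_force': 0.0, 'finger_gap': 85.21958976988127}
```

View pics/top0.png

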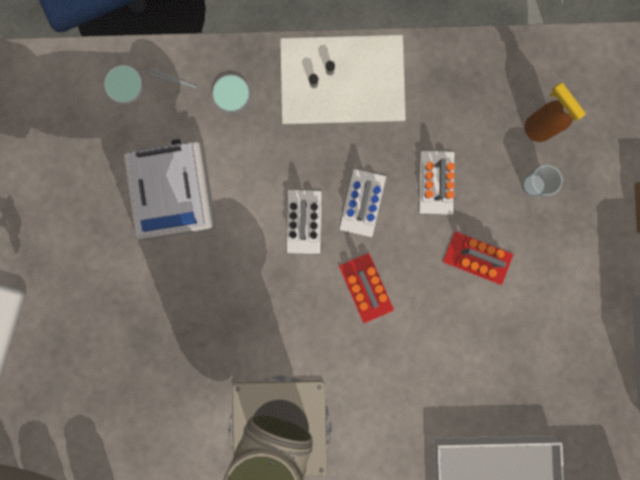

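View pics/scene0.png

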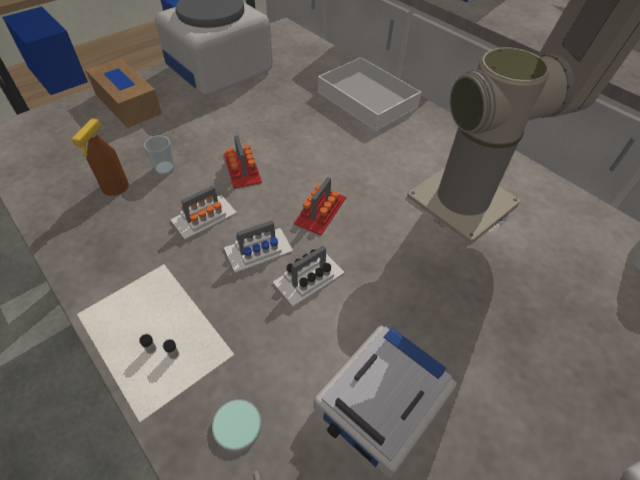

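Top view candidates: the white-plate orange rack at (437,182), red-plate decoys at (478,258) and (366,288), blue-capped rack at (363,203) and black-capped rack at (304,221). I choose (437,182), which has orange caps and a white plate. The shaker is at (168,190), with the blue lip at (168,221) and the dark stop at (158,152).

```bash
cat > h.py <<'E'
from bench import *
import cv2, numpy as np
from scipy.spatial.transform import Rotation as R
def back(s,u,v,z):
    d=np.array([(u-s["cx"])/s["fx"],(v-s["cy"])/s["fy"],1.]);E=s["extrinsics"];w=E[:3,:3]@d;o=E[:3,3]
    return (o+w*(z-o[2])/w[2])[:2]
def proj(s,P):
    E=s["extrinsics"];c=(np.atleast_2d(P)-E[:3,3])@E[:3,:3]
    return np.c_[s["cx"]+s["fx"]*c[:,0]/c[:,2],s["cy"]+s["fy"]*c[:,1]/c[:,2]]
def frame(x,y,yaw,z,P):
    return R.from_euler("z",yaw,degrees=True).apply(P)+[x,y,z]
def pts(mask,s,z):
    v,u=np.nonzero(mask); return np.array([back(s,a,b,z) for a,b in zip(u,v)])
def rect(p):
    (c,sz,a)=cv2.minAreaRect(p.astype(np.float32)); return np.round(c,1),np.round(sz,1),round(a,1)
E
python3 - <<'E'
from h import *
t=snapshot("top");sc=snapshot("scene")
def win(s,u0,u1,v0,v1):
    m=np.zeros((480,640),bool);m[v0:v1,u0:u1]=1;return m
def org(s):
    h=cv2.cvtColor(s["img"],cv2.COLOR_RGB2HSV);return (h[...,0]>5)&(h[...,0]<18)&(h[...,1]>150)&(h[...,2]>120)
for n,s,w in (("top",t,(415,460,145,220)),("scene",sc,(165,240,180,240))):
    m=org(s)&win(s,*w);p=pts(m,s,46);c=np.cov(p.T);e,V=np.linalg.eigh(c)
    print(n,m.sum(),"caps mean",p.mean(0).round(1),"yaw",np.degrees(np.arctan2(V[1,1],V[0,1])).round(1),rect(p))
    g=s["img"].astype(int);wm=(g.min(2)>165)&win(s,*w)
    if wm.sum()>10: print(" plate",wm.sum(),rect(pts(wm,s,6)))
h=cv2.cvtColor(t["img"],cv2.COLOR_RGB2HSV)
W=win(t,120,215,135,245)
b=(h[...,0]>95)&(h[...,0]<125)&(h[...,1]>120)&W
print("blue",b.sum(),rect(pts(b,t,103)))
d=(h[...,2]<75)&W
n,l,st,ce=cv2.connectedComponentsWithStats(d.astype(np.uint8))
for i in range(1,n):
    if st[i,4]>25: print("dark",st[i],rect(pts(l==i,t,102 if st[i,1]<160 and st[i,2]>25 else 92)))
a=cv2.resize(t["img"][130:250,115:220],None,fx=5,fy=5,interpolation=cv2.INTER_CUBIC)[:, :, ::-1]
c=cv2.resize(t["img"][145:220,410:465],(275*1,375),interpolation=cv2.INTER_CUBIC)[:, :, ::-1]
o=np.zeros((600,800,3),np.uint8);o[:600,:525]=a;o[:375,525:800]=c
cv2.imwrite("pics/crop1.png",o)
E
```

```text
top 318 caps mean [ 570.9 -388.4] yaw -170.0 (array([ 570.9, -388.6]), array([65. , 79.4]), 88.1)
 plate 628 (array([ 570.9, -387.9]), array([ 76.6, 147.9]), 86.8)
scene 133 caps mean [ 574.4 -363.6] yaw 173.2 (array([ 573. , -385.1]), array([63.1, 82.3]), 86.3)
 plate 182 (array([ 569.8, -394.8]), array([ 74.2, 155.7]), 77.0)
blue 501 (array([487. , 230.6]), array([ 23.1, 116.1]), 6.7)
dark [171 139  10   6  46] (array([667.8, 213.9]), array([20.4, 11.4]), 89.2)
dark [136 147  44  10 168] (array([644.2, 251.9]), array([ 9.9, 97.7]), 6.6)
dark [185 173   4  24  30] (array([569.4, 190.3]), array([52.6,  2.9]), 7.3)
dark [139 180   7  25  79] (array([555.1, 290.8]), array([55.9,  7.3]), 7.1)
```

View pics/crop1.png

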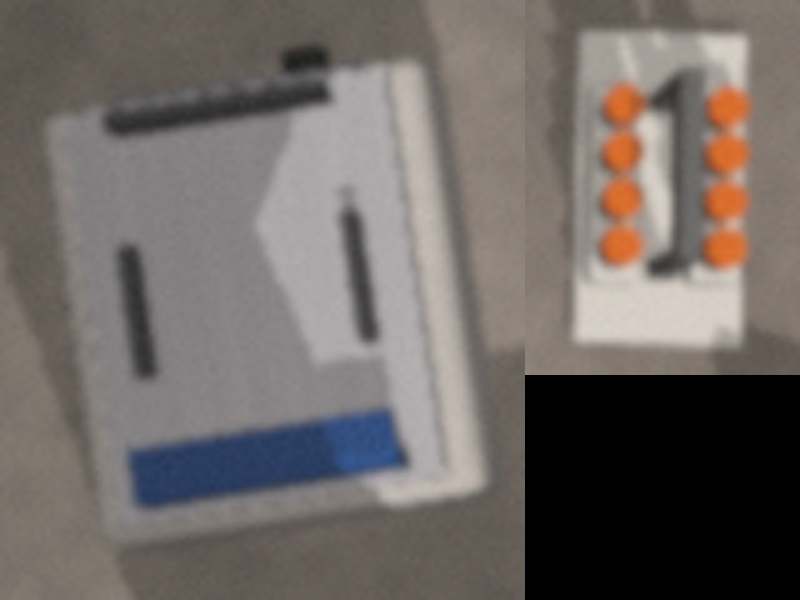

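The crop confirms the choice: a white plate at crop (660,190) with 8 orange caps around a grey bar. The shaker has its lip (blue) at crop (265,460), stop at (215,108), and guides at (137,310) and (360,275). The rack is at about (571,-388) with yaw -2.5. The pocket is at about (560,240) with yaw 7. I'll move above the rack now.

```bash
python3 -m jog '0 0 0 0 0 -0.1 -1; -0.24 -0.5 0 0 0 -0.1 -1; -0.24 -0.5 0 0 0 0 -1; -0.24 -0.5 0 0 0 0 -1; -0.24 -0.5 0 0 0 0 -1' && python3 -m jog '-0.24 -0.5 0 0 0 0 -1; -0.24 -0.5 0 0 0 0 -1; -0.24 -0.5 0 0 0 0 -1; -0.24 -0.5 0 0 0 0 -1; -0.24 -0.5 0 0 0 0 -1' && python3 -m jog '-0.24 -0.5 0 0 0 0 -1; -0.24 -0.5 0 0 0 0 -1; -0.24 -0.5 0 0 0 0 -1; -0.24 -0.5 0 0 0 0 -1; -0.24 -0.5 0 0 0 0 -1' && python3 -m jog '-0.24 -0.5 0 0 0 0 -1; -0.24 -0.5 0 0 0 0 -1; -0.24 -0.5 0.2 0 0 0 -1; -0.24 -0.5 0.2 0 0 0 -1; 0 0 0 0 0 0 -1'
python3 - <<'E'
from h import *
s=snapshot("wrist");cv2.imwrite("pics/w1.png",s["img"][:,:,::-1])
print(s["fx"],s["cx"],s["cy"],np.round(s["extrinsics"],3).tolist());st=sense();print(st["time"],st["joint_pos"],st["tool_pos"],st["tcp_rot"])
E
```

```text
time: 0.82
tool_pos: [231.8, 373.6, 404.5]
tcp_rot: [-180.0, 0.0, 177.6]
ft_force: [0.4, 0.3, 0.5]
finger_gap: 85.8
grip_force: 0.0
time: 1.45
tool_pos: [340.9, 118.6, 404.8]
tcp_rot: [180.0, 0.1, 177.6]
ft_force: [0.3, -0.8, -0.3]
finger_gap: 85.4
grip_force: 0.0
time: 2.08
tool_pos: [450.4, -136.5, 404.7]
tcp_rot: [180.0, 0.0, 177.5]
ft_force: [0.3, 0.5, -0.0]
finger_gap: 85.3
grip_force: 0.0
time: 2.7
tool_pos: [537.0, -341.1, 358.7]
tcp_rot: [179.8, -0.4, 177.4]
ft_force: [0.1, 0.3, -0.3]
finger_gap: 85.4
grip_force: 0.0
371.64829954431775 316.57636979987143 228.4486155205096 [[0.046, 0.952, 0.303, 456.711], [0.999, -0.045, -0.01, -337.019], [0.004, 0.303, -0.953, 329.04], [0.0, 0.0, 0.0, 1.0]]
2.75 [-3.69253242e+01  1.43504483e+01  8.20744521e+01  2.64435558e-03
  8.39056446e+01 -1.24381321e+02] [ 537.12439101 -339.5982748   361.14746109] [179.81117181  -0.27131363 177.45615571]
```

View pics/w1.png

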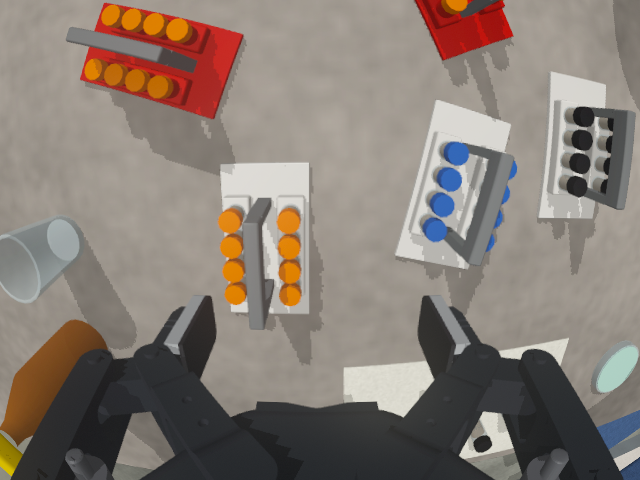

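The wrist view shows the orange rack with its plate corners at (221,165), (309,163) and (311,313), and the bar running from (264,200) to (257,327). The neighbouring racks are clear of the fingers.

```bash
cat >> h.py <<'E'
def fback(s,u,v,z):
    x,y=(u-s["cx"]),(v-s["cy"]);r=np.hypot(x,y);a=r/s["fx"]
    d=np.array([x/r*np.sin(a),y/r*np.sin(a),np.cos(a)]);E=s["extrinsics"];w=E[:3,:3]@d;o=E[:3,3]
    return (o+w*(z-o[2])/w[2])[:2]
E
python3 - <<'E'
from h import *
s=snapshot("wrist");im=s["img"]
for p in [(221,165),(309,163),(311,313)]: print(p,fback(s,*p,6).round(1))
h=cv2.cvtColor(im,cv2.COLOR_RGB2HSV)
m=(h[...,0]>5)&(h[...,0]<22)&(h[...,1]>170)&(h[...,2]>150)
for nm,(a,b) in dict(L=(215,247),Rr=(275,303)).items():
    k=m.copy();k[:, :a]=0;k[:,b:]=0;k[:195]=0;k[310:]=0
    v,u=np.nonzero(k);q=np.array([fback(s,i,j,46) for i,j in zip(u,v)]);print(nm,len(q),q.mean(0).round(1),"yaw",np.degrees(np.polyfit(q[:,0],q[:,1],1)[0]).round(1))
# bar top at z 85
print([fback(s,*p,85).round(1) for p in [(258,198),(271,199),(249,327),(265,327)]])
t=snapshot("top");g=t["img"];
st=sense();print(st["tool_pos"],st["tcp_rot"])
E
```

```text
(221, 165) [ 497.6 -422.4]
(309, 163) [ 500.6 -343.3]
(311, 313) [ 650.7 -349. ]
L 1530 [ 568.1 -411.9] yaw -3.5
Rr 1579 [ 570.1 -363.8] yaw -3.0
[array([ 512.2, -377.5]), array([ 513.4, -368.6]), array([ 615.2, -395.4]), array([ 615.4, -382.6])]
[ 537.48787362 -338.00985263  364.91010425] [ 1.79977063e+02 -1.72899911e-04  1.77568326e+02]
```

```bash
python3 -m jog '-0.36 -0.47 0 0 0 0 -1; 0 0 0.4 0 0 0 -1; 0 0 0.4 0 0 0 -1; 0 0 0 0 0 0 -1; 0 0 0 0 0 0 -1' 60
python3 - <<'E'
from h import *
s=snapshot("wrist");cv2.imwrite("pics/w2.png",s["img"][:,:,::-1]);st=sense();print(st["tool_pos"],st["tcp_rot"])
E
```

```text
time: 3.48
tool_pos: [572.1, -386.4, 288.0]
tcp_rot: [-179.9, 0.2, 177.6]
ft_force: [-0.4, -0.8, 0.9]
finger_gap: 85.5
grip_force: 0.0
[ 572.36868706 -386.81197175  288.72369169] [-179.82959733    0.23895284  177.61846464]
```

View pics/w2.png

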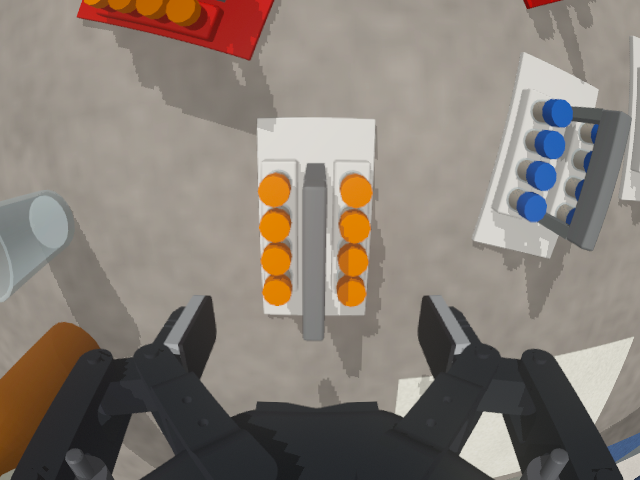

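The bar is centred between the fingers (column 315), so I'll descend and close. The same call computes the bar's fore-aft position.

```bash
python3 - <<'E'
from h import *
s=snapshot("wrist")
print([fback(s,*p,6).round(1) for p in [(258,119),(376,119)]],[fback(s,*p,85).round(1) for p in [(303,187),(328,187),(303,340),(324,340)]])
E
python3 -m jog '0 0 0.28 0 0 0 -1; 0 0 0.28 0 0 0 -1; 0 0 0 0 0 0 -1; 0 0 0 0 0 0 1; 0 0 0 0 0 0 1' 60 && python3 -m jog '0 0 0 0 0 0 1; 0 0 0 0 0 0 1; 0 0 0 0 0 0 1; 0 0 0 0 0 0 1'
```

```text
[array([ 496.4, -423.8]), array([ 499.7, -344.3])] [array([ 528.6, -391.8]), array([ 529.1, -379.9]), array([ 615.5, -396.7]), array([ 616. , -384.8])]
time: 4.2
tool_pos: [572.3, -387.5, 231.3]
tcp_rot: [-179.9, 0.2, 177.6]
ft_force: [-0.0, -0.4, -0.5]
finger_gap: 51.9
grip_force: 0.0
time: 4.7
tool_pos: [571.6, -387.1, 229.2]
tcp_rot: [-180.0, 0.0, 177.6]
ft_force: [-0.4, -0.9, 2.7]
finger_gap: 11.0
grip_force: 62.7
```

Gripped: 11 mm gap, 63 N. Next I lift and carry towards the shaker, and refine the pocket pose with the scene camera.

```bash
python3 -m jog '0 0 -0.1 0 0 0 1; 0 0 -0.4 0 0 0 1; 0 0 -0.5 0 0 0 1; 0 0 -0.5 0 0 0 1; 0 0 -0.5 0 0 0 1' 80 && python3 -m jog '0.02 0.2 0 0 0 0 1; 0.06 0.4 0 0 0 0 1; 0.07 0.5 0 0 0 0 1; 0.07 0.5 0 0 0 0 1; 0.07 0.5 0 0 0 0 1' && python3 -m jog '0.07 0.5 0 0 0 0 1; 0.07 0.5 0 0 0 0 1; 0.07 0.5 0 0 0 0 1; 0.07 0.5 0 0 0 0 1; 0.07 0.5 0 0 0 0 1' && python3 -m jog '0.06 0.5 0 0 0 0 1; 0.06 0.5 0 0 0 0 1; 0.05 0.4 0 0 0 0 1; 0.02 0.2 0 0 0 0 1; 0 0 0 0 0 0 1' | head -3
cat >> h.py <<'E'
# model outline points of the shaker, pocket frame
BOX={"lip":(-81,-63,-60,60,23),"gR":(-30,30,-55,-47,12),"gL":(-30,30,47,55,12),"stop":(81,89,-48,48,22)}
def draw(s,im,x,y,yaw,k=1,o=(0,0)):
    for b in BOX.values():
        P=[(b[0],b[2],b[4]),(b[1],b[2],b[4]),(b[1],b[3],b[4]),(b[0],b[3],b[4])]
        q=((proj(s,frame(x,y,yaw,80,np.array(P,float)))-o+.5)*k).astype(np.int32)
        cv2.polylines(im,[q],True,(0,255,0),1)
def goal(px,py,yaw,x,y,z,th,st=None):
    "tool-axes shift/100mm and turn/60deg from the measured pose to tool pose with bar at pocket (x,y,z), tilt th"
    st=st or sense();C=R.from_euler("xyz",st["tcp_rot"],degrees=True)
    G=R.from_euler("z",yaw,degrees=True)*R.from_euler("y",-th,degrees=True)*R.from_euler("xyz",[180,0,180],degrees=True)
    p=frame(px,py,yaw,80,np.array([x,y,z],float))-G.apply([0,0,155.5])
    print("t",st["time"],"tcp",st["tool_pos"].round(1),st["tcp_rot"].round(1),"F",st["ft_force"].round(1),"target",p.round(1))
    print(" shift",(C.inv().apply(p-st["tool_pos"])/100).round(3),"turn",((C.inv()*G).as_rotvec(degrees=True)/60).round(3))
E
python3 - <<'E'
from h import *
t=snapshot("top");s=snapshot("scene")
a=cv2.resize(t["img"][130:250,115:220],None,fx=4,fy=4,interpolation=cv2.INTER_CUBIC)[:,:,::-1].copy();draw(t,a,560,240.3,7,4,(115,130))
c=cv2.resize(s["img"][310:480,290:470],None,fx=2.2,fy=2.2,interpolation=cv2.INTER_CUBIC)[:,:,::-1].copy();draw(s,c,560,240.3,7,2.2,(290,310))
o=np.zeros((480,816,3),np.uint8);o[:480,:420]=a;o[:c.shape[0],420:420+c.shape[1]]=c[:480,:396]
cv2.imwrite("pics/fit1.png",o[:,:800])
goal(560,240.3,7,-2,0,182,0)
E
```

```text
time: 5.32
tool_pos: [571.2, -386.4, 430.0]
tcp_rot: [179.9, -0.1, 177.6]
ft_force: [0.8, 0.1, -3.5]
finger_gap: 11.2
grip_force: 78.7
time: 5.95
tool_pos: [550.8, -174.1, 428.5]
tcp_rot: [180.0, -0.0, 177.6]
ft_force: [1.3, 0.7, -2.6]
finger_gap: 10.7
grip_force: 78.7
time: 6.58
tool_pos: [526.3, 77.1, 428.7]
tcp_rot: [180.0, -0.0, 177.6]
ft_force: [0.9, 0.7, -2.7]
finger_gap: 10.8
grip_force: 78.7
time: 7.2
tool_pos: [514.4, 237.1, 428.4]
tcp_rot: [-180.0, -0.0, 177.7]
t 7.3 tcp [514.9 235.5 428.5] [-180.    -0.   177.6] F [ 0.6 -0.9 -3.2] target [558.  240.1 417.5]
 shift [-0.429  0.064  0.11 ] turn [-0.001 -0.    -0.157]
```

View pics/fit1.png

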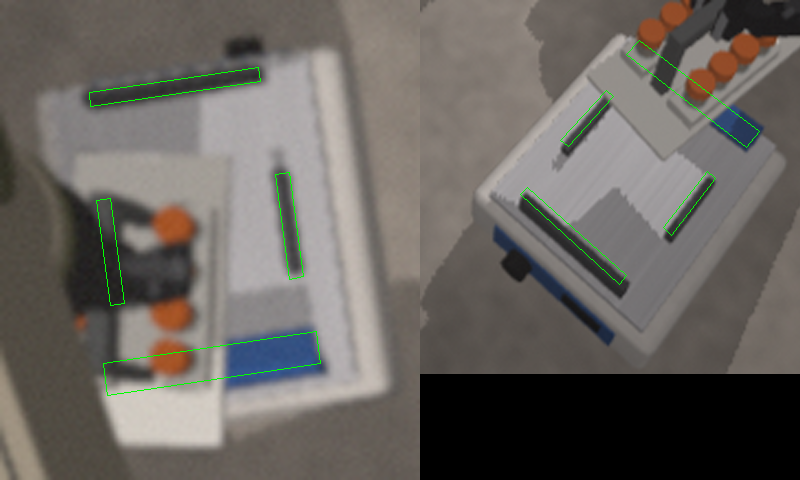

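The overlay of the model at (560, 240.3, yaw 7) matches the stop, guides and lip in both cameras. The rack hangs straight. I'll turn and tilt it while still high.

```bash
python3 -m jog '0 0 0 0 0 -0.08 1; 0 0 0 0 0 -0.08 1; 0 0 0 0 -0.12 0 1; 0 0 0 0 -0.13 0 1; 0 0 0 0 0 0 1'
python3 - <<'E'
from h import *
goal(560,240.3,7,-2,0,122,15)
s=snapshot("wrist");cv2.imwrite("pics/w3.png",s["img"][:,:,::-1])
c=snapshot("scene");cv2.imwrite("pics/s3.png",cv2.resize(c["img"][230:480,280:500],None,fx=2.4,fy=2.4,interpolation=cv2.INTER_CUBIC)[:,:,::-1])
E
```

```text
time: 7.92
tool_pos: [514.4, 234.7, 428.8]
tcp_rot: [-180.0, 15.0, -172.9]
ft_force: [-0.9, -0.7, -2.2]
finger_gap: 10.9
grip_force: 78.7
t 7.925 tcp [514.4 234.7 428.8] [-180.    15.  -172.9] F [-0.9 -0.7 -2.2] target [518.1 235.2 352.2]
 shift [0.162 0.    0.75 ] turn [-0.    -0.     0.002]
```

View pics/s3.png

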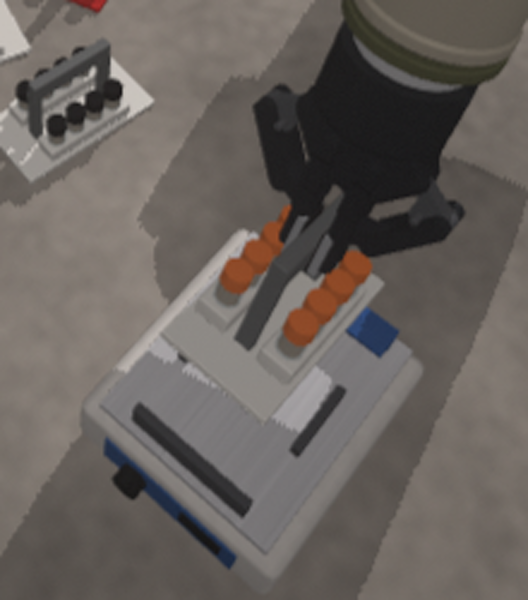

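The scene crop shows the tilted rack above the pocket, far-end plate corners at crop (160,330) and (265,418), and the pocket clear. I'll check the predicted corners against those.

Run:
```python
from h import *
c=snapshot("scene");st=sense();C=R.from_euler("xyz",st["tcp_rot"],degrees=True)
for d in (-4,0,4):
    L=R.from_euler("y",-d,degrees=True).apply([[75,-40,-69],[75,40,-69],[-75,40,-69.]])   # rack axes; tool x=-rack x, z=-rack z
    P=C.apply(L*[-1,1,-1]+[0,0,155.5])+st["tool_pos"]
    print(d,((proj(c,P)-[280,230]+.5)*2.4).round(0).tolist())
```

```text
-4 [[163.0, 334.0], [268.0, 423.0], [391.0, 276.0]]
0 [[160.0, 334.0], [266.0, 424.0], [385.0, 284.0]]
4 [[158.0, 333.0], [264.0, 424.0], [379.0, 293.0]]
```

The tilt is confirmed: the corners match the model with zero slip. I'll lower in front of the lip.

```bash
python3 -m jog '0.08 0 0.38 0 0 0 1; 0.08 0 0.37 0 0 0 1; 0.04 0 0.14 0 0 0 1; 0.02 0 0.07 0 0 0 1; 0 0 0 0 0 0 1'
python3 - <<'E'
from h import *
goal(560,240.3,7,-2,0,96,15)
t=snapshot("top");c=snapshot("scene")
a=cv2.resize(t["img"][125:250,110:225],None,fx=3.4,fy=3.4,interpolation=cv2.INTER_CUBIC)
b=cv2.resize(c["img"][290:480,300:485],None,fx=2.2,fy=2.2,interpolation=cv2.INTER_CUBIC)
o=np.zeros((430,800,3),np.uint8);o[:425,:391]=a[:425,:391];o[:418,391:798]=b[:418,:407]
cv2.imwrite("pics/f4.png",o[:,:,::-1])
E
```

```text
time: 8.7
tool_pos: [518.8, 236.6, 331.1]
tcp_rot: [180.0, 15.0, -172.8]
ft_force: [0.1, -0.6, -1.5]
finger_gap: 10.9
grip_force: 78.5
t 8.7 tcp [518.8 236.6 331.1] [ 180.    15.  -172.8] F [ 0.1 -0.6 -1.5] target [518.1 235.2 326.2]
 shift [ 0.021 -0.013  0.045] turn [0.001 0.001 0.003]
```

View pics/f4.png

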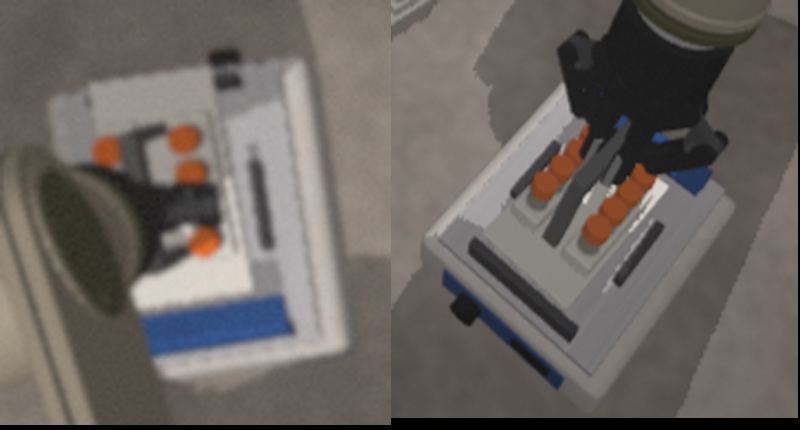

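The low end sits just inside the lip's inner edge (top view row ~300 against lip row ~312), between the guides, with the far end over the stop. I'll lower 5 mm and slide under the lip.

```bash
python3 -m jog '0.02 -0.01 0.045 0 0 0 1; 0 0 0 0 0 0 1' && python3 -m jog '0.05 0 -0.013 0 0 0 1; 0.05 0 -0.013 0 0 0 1; 0 0 0 0 0 0 1' && python3 -m jog '0.05 0 -0.013 0 0 0 1; 0.04 0 -0.01 0 0 0 1; 0 0 0 0 0 0 1'
python3 - <<'E'
from h import *
goal(560,240.3,7,-22,0,96,15)
E
```

```text
time: 9.05
tool_pos: [517.6, 235.4, 325.4]
tcp_rot: [-180.0, 15.0, -172.8]
ft_force: [0.2, 0.0, -2.3]
finger_gap: 10.4
grip_force: 78.7
time: 9.43
tool_pos: [507.1, 234.1, 325.3]
tcp_rot: [-180.0, 15.0, -172.8]
ft_force: [-0.3, 0.5, -2.7]
finger_gap: 10.5
grip_force: 78.7
time: 9.8
tool_pos: [498.0, 233.0, 325.2]
tcp_rot: [-180.0, 15.0, -172.8]
ft_force: [-0.2, 0.1, -3.6]
finger_gap: 10.4
grip_force: 78.7
t 9.8 tcp [498.  233.  325.2] [-180.    15.  -172.8] F [-0.2  0.1 -3.6] target [498.2 232.7 326.2]
 shift [-0.005 -0.003 -0.01 ] turn [ 0.001 -0.     0.003]
```

The slide went in with no contact forces. Now I swing the far end down about the hooked edge.

```bash
python3 -m jog '-0.075 0 0.026 0 0.03125 0 1; -0.075 0 0.026 0 0.03125 0 1; -0.075 0 0.026 0 0.03125 0 1; -0.075 0 0.026 0 0.03125 0 1; 0 0 0 0 0 0 1' && python3 -m jog '-0.075 0 0.026 0 0.03125 0 1; -0.075 0 0.026 0 0.03125 0 1; 0 0 0 0 0 0 1'
python3 - <<'E'
from h import *
goal(560,240.3,7,0,0,77,0)
E
```

```text
time: 10.42
tool_pos: [530.4, 236.8, 320.9]
tcp_rot: [-180.0, 7.4, -172.9]
ft_force: [0.3, -0.1, -3.2]
finger_gap: 10.6
grip_force: 78.7
time: 10.8
tool_pos: [545.6, 238.8, 317.6]
tcp_rot: [-180.0, 3.7, -172.8]
ft_force: [0.2, 0.3, -3.5]
finger_gap: 10.4
grip_force: 78.7
t 10.8 tcp [545.6 238.8 317.6] [-180.     3.7 -172.8] F [ 0.2  0.3 -3.5] target [560.  240.3 312.5]
 shift [-0.142 -0.003  0.061] turn [0.    0.062 0.003]
```

```bash
python3 -m jog '-0.07 0 0.03 0 0.031 0 1; -0.07 0 0.03 0 0.031 0 1; 0 0 0 0 0 0 1'
python3 - <<'E'
from h import *
goal(560,240.3,7,0,0,75,0)
t=snapshot("top");c=snapshot("scene")
a=cv2.resize(t["img"][125:250,110:225],None,fx=3.4,fy=3.4,interpolation=cv2.INTER_CUBIC)
b=cv2.resize(c["img"][290:480,300:485],None,fx=2.2,fy=2.2,interpolation=cv2.INTER_CUBIC)
o=np.zeros((430,800,3),np.uint8);o[:425,:391]=a[:425,:391];o[:418,391:798]=b[:418,:407]
cv2.imwrite("pics/f5.png",o[:,:,::-1])
E
```

```text
time: 11.18
tool_pos: [559.6, 240.6, 312.1]
tcp_rot: [-180.0, -0.1, -172.8]
ft_force: [-0.0, -0.2, -2.9]
finger_gap: 10.5
grip_force: 78.7
t 11.175 tcp [559.6 240.6 312.1] [-1.800e+02 -1.000e-01 -1.728e+02] F [-0.  -0.2 -2.9] target [560.  240.3 310.5]
 shift [-0.003 -0.003  0.016] turn [-0.    -0.001  0.003]
```

View pics/f5.png

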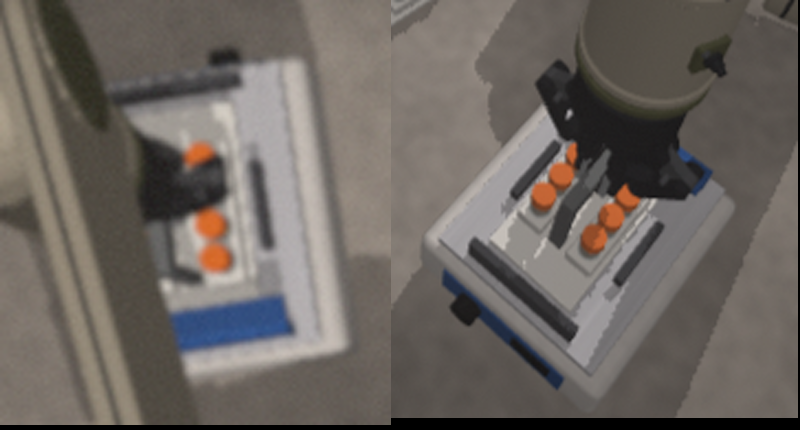

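The rack is level inside the pocket: the plate is inside the stop, between the guides, and its near end runs under the lip. I'll lower in 1 mm steps until there is contact.

```bash
python3 -m jog '0 0 0.012 0 0 0 1; 0 0 0 0 0 0 1' | grep -E 'tool_pos|force' ; python3 -m jog '0 0 0.01 0 0 0 1; 0 0 0 0 0 0 1'| grep -E 'tool_pos|force'
```

```text
tool_pos: [558.9, 240.7, 311.4]
ft_force: [-0.1, 0.3, -2.7]
grip_force: 78.7
tool_pos: [559.0, 240.7, 310.4]
ft_force: [0.0, 0.3, -2.5]
grip_force: 78.7
```

```bash
python3 -m jog '0 0 0.01 0 0 0 1; 0 0 0 0 0 0 1' | grep -E 'tool_pos|ft_force' ; python3 -m jog '0 0 0 0 0 0 1'| grep -E 'tool_pos|ft_force'
```

```text
tool_pos: [559.0, 240.6, 309.3]
ft_force: [0.1, -0.0, -3.3]
tool_pos: [559.1, 240.6, 309.5]
ft_force: [-0.4, 0.2, -3.0]
```

```bash
python3 -m jog '0 0 0.01 0 0 0 1; 0 0 0 0 0 0 1' | grep -E 'tool_pos|ft_force'
```

```text
tool_pos: [559.2, 240.5, 309.1]
ft_force: [-2.4, -2.1, 3.9]
```

```bash
python3 -m jog '0 0 0.008 0 0 0 1; 0 0 0 0 0 0 1' | grep -E 'tool_pos|ft_force'
```

```text
tool_pos: [559.2, 240.5, 309.0]
ft_force: [-4.1, -3.9, 8.6]
```

Contact is at 309 (about +12 N), so the rack is on the floor. I'll release and retreat straight up.

```bash
python3 -m jog '0 0 0 0 0 0 0.6; 0 0 0 0 0 0 0; 0 0 0 0 0 0 -0.5; 0 0 0 0 0 0 -1; 0 0 0 0 0 0 -1' && python3 -m jog '0 0 -0.1 0 0 0 -1; 0 0 -0.3 0 0 0 -1; 0 0 -0.5 0 0 0 -1; 0 0 -0.5 0 0 0 -1; 0 0 0 0 0 0 -1' && python3 -m jog '0.5 0 0 0 0 0 -1; 0.5 0 0 0 0 0 -1; 0.3 0 0 0 0 0 -1; 0 0 0 0 0 0 -1'
python3 - <<'E'
from h import *
t=snapshot("top");c=snapshot("scene");w=snapshot("wrist")
a=cv2.resize(t["img"][125:250,110:225],None,fx=3.4,fy=3.4,interpolation=cv2.INTER_CUBIC)
b=cv2.resize(c["img"][290:480,300:485],None,fx=2.2,fy=2.2,interpolation=cv2.INTER_CUBIC)
o=np.zeros((430,800,3),np.uint8);o[:425,:391]=a[:425,:391];o[:418,391:798]=b[:418,:407]
o=o[:,:,::-1].copy()
C=frame(560,240.3,7,80,np.array([[75,-40,6],[75,40,6],[-75,40,6],[-75,-40,6.]]))
for s,k,of,sh in ((t,3.4,(110,125),0),(c,2.2,(300,290),391)):
    for p in (proj(s,C)-of+.5)*k: cv2.circle(o,(int(p[0]+sh),int(p[1])),2,(0,255,0),-1)
cv2.imwrite("pics/f6.png",o)
E
```

```text
time: 13.28
tool_pos: [559.1, 240.6, 307.5]
tcp_rot: [180.0, 0.0, -172.8]
ft_force: [-0.1, -0.1, 0.5]
finger_gap: 84.8
grip_force: 0.0
time: 13.9
tool_pos: [559.8, 240.9, 454.9]
tcp_rot: [179.9, 0.6, -172.8]
ft_force: [0.2, -0.4, 0.1]
finger_gap: 85.2
grip_force: 0.0
time: 14.4
tool_pos: [428.5, 224.3, 447.6]
tcp_rot: [180.0, 0.0, -172.8]
ft_force: [0.1, 0.3, 0.3]
finger_gap: 85.5
grip_force: 0.0
```

View pics/f6.png

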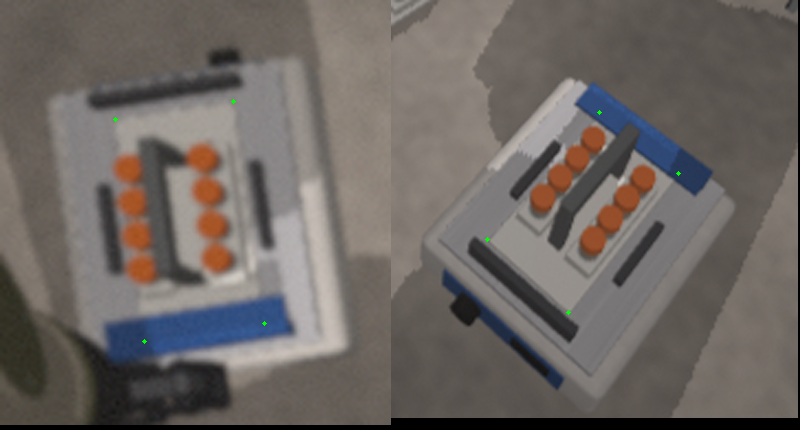

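The rack lies flat: its far corners match the predicted seated corners (top view (115,119) and (233,101)), its near end is under the lip, and the robot is clear.

```bash
python3 -c "
from bench import *
print(hand_in())"
```

```text
the job is handed in; nothing more can be done
None
```

The orange-capped rack is loaded: its near end is under the blue lip and it lies flat in the pocket. The gripper released it and moved clear, the other racks were not touched, and I handed the job in at about 14.5 s.

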